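# Clear a jammed tube magazine and report it ready

## Robot

A 6-joint arm with a two-finger parallel gripper is mounted at the origin on the work surface. World frame = base frame: x ahead of the robot, y to its left, z up, the work surface at z = 0. Lengths are in mm, angles in rad, forces in N, time in s.
With the tool pointing down it reaches from about 300 to 775 mm from the base axis. Payload 14.6 kg.
Tool frame: the origin (TCP) lies at the very end of the fingers, on their centre line; the grasp point (between the pads) lies 19 mm behind it; z points along the fingers, y is the line along which they close (so a half turn about z gives the same grasp; the last joint's range is limited). The gripper opens to 94 mm and grips with 3 to 60 N. Pads are 16 mm wide; open, the fingers measure 119 mm over their backs; the gripper's body (75 mm by 177 mm) begins 78 mm behind the grasp point.
Start: joints at [1.047, 0.3, 1.521, -0, 1.321, -0.067], TCP at [242.589, 493.599, 205.446] pointing down, gripper open.
Joint ranges: [-3.03, 3.03], [-0.79, 2.21], [0.23, 2.52], [-1.04, 4.18], [0, 3.07], [-2.55, 2.55]. Speed limits (rad/s): [2.22, 2.22, 2.57, 3.14, 3.14, 3.14].

## Interface

Orientations are given as [roll, pitch, yaw] about the fixed x, y, z axes, in that order (R = Rz(yaw) Ry(pitch) Rx(roll)).
In Python, from cell import manip gives the robot as it stands. The module is installed in compiled form; this text tells all that it offers.
- The arm moves only by the shell command python3 -m inch 'ROWS' [FORCE]. ROWS is JSON, a list of rows, each an object of numbers: "gripper": the opening, from 0 (shut) to 1 (fully open); "dx", "dy", "dz": the shift along the world's x, y, z in m; "wx", "wy", "wz": the turn, a rotation vector about the world's x, y, z in degrees. A call has exactly 5 rows; each row is the pose to reach, as a shift and turn from the pose commanded when the call began; what a row does not reach only later rows make up. A row lasts 1/12 s, in which the tool goes at most 41.7 mm and 7.16 degrees, less where a joint would pass 70% of its speed; a pose out of reach is approached as far as the arm can. A call with a gripper value outside its range is refused whole. The fingers move at their own pace and stop on an object; FORCE is the grip in N (left out, the last holds). Time passes only in rows, so rows that repeat a pose let the fingers close, or fill a call up. It gives the time, the measured TCP pose, the force, the opening and the grip force at its end, in the units of the state.
- manip.read_state(): the state, without advancing time (a new reading comes with each control period).
- manip.camera(name): name is "scene" or "top"; returns the picture (420x560x3 uint8, blue, green, red); there is no depth.
- manip.camera_info(name): a dict with "camera_matrix" (3x3 intrinsics, pixels), "R" (3x3) and "t" (3): a world point X has camera coordinates R X + t. Camera axes: x right, y down, z forward; pixel columns grow to the right and rows downward; lengths in mm; the calibration is good to about 2 mm. A picture is of the moment at which its call begins. camera_info takes no time and is no camera call.
- manip.sign_off(): hands the job in; it is judged then, once.
The state is a dict: "clock": time; "joints": joint angles; "qd": joint speeds; "effort": joint torques, N m; "eef_pos": TCP position; "eef_rot": TCP orientation; "wrist_force": force on the tool from outside, world axes, zero at the start; "moment": the same for the moment, N m; "finger_gap": finger opening in mm; "finger_force": force on a finger pad.
Only numpy, scipy, OpenCV 4.12 (cv2) and the standard library are available. Lean on these libraries where they do the work, as an engineer would, in place of code of your own. Each camera call takes 0.05 s, during which the arm holds its last target. There are 200 camera calls.

## Task

Clear this sample-tube station: push every jammed tube out of the white magazine from behind, using the push rod through the access holes, and lay all the tubes flat in the grey tray; lay the push rod back on its cardboard sheet, and slide the tape roll up off its spindle and put it in the open carton. When everything is put away, push the switch's roller arm sideways, well over, until it trips, then let go of it. Leave the bottle, the big tape ring and the glove box alone.

Things in the scene. Friction and masses are not known exactly. Their poses are not given: they have to be found in the camera images.
- magazine: White plastic magazine, fixed, 182 (x) by 122 (y) by 77 mm high; origin: centre of its underside. Three level cells along y at x = -60, 0, 60 mm, 38 wide, 37 high, floor 30 mm above the table, mouths in the -y face (y = -61), 10 mm back wall at y = 51 to 61. 14 mm slots in the roof show the tubes. Two or three cells hold a tube. Steel bridges of sprung pads rise to 93 mm at y = -10.
- hole0 (a point): Centre of the 24 by 24 mm access hole of the cell at magazine x = -60 mm, on the outer face of the back wall (10 mm thick), 48.5 mm above the table. Axes as the magazine's: a tube is pushed along -y. A sprung pad presses on each tube with about 4 N: pushing it out takes about 5 to 12 N.
- hole1 (a point): Centre of the 24 by 24 mm access hole of the cell at magazine x = 0 mm, on the outer face of the back wall (10 mm thick), 48.5 mm above the table. Axes as the magazine's: a tube is pushed along -y. A sprung pad presses on each tube with about 4 N: pushing it out takes about 5 to 12 N.
- hole2 (a point): Centre of the 24 by 24 mm access hole of the cell at magazine x = 60 mm, on the outer face of the back wall (10 mm thick), 48.5 mm above the table. Axes as the magazine's: a tube is pushed along -y. A sprung pad presses on each tube with about 4 N: pushing it out takes about 5 to 12 N.
- tube0_center (a point): Centre of a sample tube, None if absent or held: 110 mm long along own x, 34 mm diameter, 60 g; white 34 mm square foot (14 long) at -x, blue 34 mm square cap (28 long) at +x, cap centre 41 mm from here. Starts level in hole0's cell, foot at the back wall, cap 1.5 mm inside the mouth. Pushed 50 mm out it stays in the mouth, cap free to be gripped; past 60 mm it may fall.
- tube1_center (a point): Centre of a sample tube, None if absent or held: 110 mm long along own x, 34 mm diameter, 60 g; white 34 mm square foot (14 long) at -x, blue 34 mm square cap (28 long) at +x, cap centre 41 mm from here. Starts level in hole1's cell, foot at the back wall, cap 1.5 mm inside the mouth. Pushed 50 mm out it stays in the mouth, cap free to be gripped; past 60 mm it may fall.
- tube2_center (a point): Centre of a sample tube, None if absent or held: 110 mm long along own x, 34 mm diameter, 60 g; white 34 mm square foot (14 long) at -x, blue 34 mm square cap (28 long) at +x, cap centre 41 mm from here. Starts level in hole2's cell, foot at the back wall, cap 1.5 mm inside the mouth. Pushed 50 mm out it stays in the mouth, cap free to be gripped; past 60 mm it may fall.
- rod_grip (a point): Centre of the grip of the push rod: a grey block 70 (x) by 26 (y) by 40 mm (z), from whose +x face an aluminium rod of 14 mm diameter sticks out 85 mm, in line with the block's centre (the tip is 120 mm along +x from this point). 190 g. It lies on its sheet, z up, so that the rod is 20 mm above the sheet.
- sheet: Brown cardboard sheet fixed on the table, 200 (x) by 220 (y) by 4 mm, on which the push rod lies and must lie again; origin at the centre of its underside.
- tray: Grey plastic tray fixed on the table, 220 (x) by 160 (y) by 26 mm high, walls and floor 4 mm; origin at the centre of its underside.
- spindle: Upright aluminium tape spindle, fixed: base disc of 90 mm diameter and 12 mm high, collar of 48 mm diameter up to 30 mm, post of 20 mm diameter up to 82 mm; origin at the centre of its underside.
- tape_center (a point): Centre (half-way up) of the roll of cream masking tape, 60 mm outside diameter, 27 mm bore, 40 mm tall, 90 g. It sits on the spindle's collar around the post, which stands 12 mm out of its top; own z is its axis.
- carton: Open cardboard carton, loose, 150 by 150 by 60 mm high, walls and floor 4 mm, 350 g; origin at the centre of its underside.
- switch: Grey roller-lever switch, fixed: box 50 (x) by 60 (y) by 66 mm high on an 80 by 90 mm plate 4 mm thick; origin at the centre of its underside. Its arm pivots 50 mm above the table on an axis along x, on the -x face.
- roller (a point): Centre of the roller (28 mm diameter, 14 mm long along x) at the upper end of the switch's arm, 90 mm from the pivot; 140 mm above the table at rest, 39 mm from the switch's centre on its -x side.
- whisker (a joint): Angle of the switch's roller arm in rad: 0 upright at rest; it grows as the roller is pushed towards the switch's +y (it does not go the other way), trips at 0.5, stops at 0.9 and springs back when let go; about 3 N at the roller.
- sprayer: Bystander: white bottle, 64 mm diameter, 170 mm high; origin at the centre of its underside.
- bigtape: Bystander: large ring of tape lying flat, 110 mm diameter, 30 mm high; origin at the centre of its underside.
- glovebox: Bystander: white and green glove box, 120 by 230 by 70 mm high; origin at the centre of its underside.
Mind the look-alikes: they are no part of the job. What is shaped like the part that bears rod_grip but green is not meant.

How it is judged (in metres and radians):
On the way, in this order (a step that is already met when the one before it is completed fails the run):
1. every jammed tube has been pushed at least 30 mm out of its cell (distance between tube0_center and hole0 above 0.095 m and distance between tube1_center and hole1 above 0.095 m and distance between tube2_center and hole2 above 0.095 m), for 0.1 s.
2. with the tubes in the tray, the push rod on its sheet and the tape roll in the carton, the roller arm is pushed over until it trips (0.5 rad) (x of tube0_center in the frame of tray between -0.108 and 0.108 m and y of tube0_center in the frame of tray between -0.078 and 0.078 m and z of tube0_center in the frame of tray between 0 and 0.034 m and angle between each of tube0_center, tube1_center, tube2_center's own x axis and vertical above 1.35 rad and x of tube1_center in the frame of tray between -0.108 and 0.108 m and y of tube1_center in the frame of tray between -0.078 and 0.078 m and z of tube1_center in the frame of tray between 0 and 0.034 m and x of tube2_center in the frame of tray between -0.108 and 0.108 m and y of tube2_center in the frame of tray between -0.078 and 0.078 m and z of tube2_center in the frame of tray between 0 and 0.034 m and x of tape_center in the frame of carton between -0.071 and 0.071 m and y of tape_center in the frame of carton between -0.071 and 0.071 m and z of tape_center in the frame of carton between 0 and 0.055 m and x of rod_grip in the frame of sheet between -0.1 and 0.1 m and y of rod_grip in the frame of sheet between -0.11 and 0.11 m and z of rod_grip in the frame of sheet between 0.015 and 0.032 m and angle between rod_grip's own z axis and vertical below 0.2 rad and value of joint whisker above 0.5 rad), for 0.1 s.
At the end, for the whole second after the job is handed in: Every tube lies flat inside the tray (within 13 degrees of level), the tape roll is inside the carton (centre under 55 mm above its underside), the push rod lies on its underside, centre of its grip over the sheet, all at rest; the roller arm has sprung back (x of tube0_center in the frame of tray between -0.108 and 0.108 m and y of tube0_center in the frame of tray between -0.078 and 0.078 m and z of tube0_center in the frame of tray between 0 and 0.034 m and angle between each of tube0_center, tube1_center, tube2_center's own x axis and vertical above 1.35 rad and x of tube1_center in the frame of tray between -0.108 and 0.108 m and y of tube1_center in the frame of tray between -0.078 and 0.078 m and z of tube1_center in the frame of tray between 0 and 0.034 m and x of tube2_center in the frame of tray between -0.108 and 0.108 m and y of tube2_center in the frame of tray between -0.078 and 0.078 m and z of tube2_center in the frame of tray between 0 and 0.034 m and x of tape_center in the frame of carton between -0.071 and 0.071 m and y of tape_center in the frame of carton between -0.071 and 0.071 m and z of tape_center in the frame of carton between 0 and 0.055 m and x of rod_grip in the frame of sheet between -0.1 and 0.1 m and y of rod_grip in the frame of sheet between -0.11 and 0.11 m and z of rod_grip in the frame of sheet between 0.015 and 0.032 m and angle between rod_grip's own z axis and vertical below 0.2 rad and linear speed of each of tube0, tube1, tube2, tape, rod below 0.02 m/s and value of joint whisker below 0.15 rad); the robot touches nothing.
It fails at once if a bystander (bottle, big tape ring or glove box) is shoved more than 30 mm or the bottle is tipped (distance of any of sprayer, bigtape, glovebox from where it was at the start of the episode above 0.03 m or angle between sprayer's own z axis and vertical above 0.4 rad).
Of tube0, tube1, tube2 only 2 to 3 are there at a start; the rules pass over those that are not, and their reading is None.
At some moment in a run one of rod, carton may be knocked a few centimetres aside while the robot is not near it.
Once in a run the grip may slacken for a moment while it holds something.
It also fails if it takes over 210 s, if anything falls off the work surface, if the arm or the gripper's body presses on something with over 40 N, if the wrist force passes 120 N, or if a joint passes its speed limit or range.

## Working session

There is one attempt and no reset: what is moved stays moved. The work goes in short steps, Python scripts to look and compute and a shell command to move; the robot and the scene stay as the last step left them, time stands still between calls to the robot, and variables do not carry over. Pictures are saved under pics/ and viewed, at most 16 in all, crops included, and the job is handed in when it is done.

```bash
mkdir -p pics
python3 - <<'E'
from cell import manip
import cv2,json
for n in("scene","top"):
    im=manip.camera(n);cv2.imwrite(f"pics/{n}0.png",im)
    i=manip.camera_info(n);print(n,i)
print(manip.read_state())
E
```

```text
scene {'camera_matrix': array([[425.29056494,   0.        , 290.03854546],
       [  0.        , 425.29056494, 202.88391448],
       [  0.        ,   0.        ,   1.        ]]), 'R': array([[-0.36661059,  0.93026073,  0.01454778],
       [ 0.56377444,  0.23456474, -0.7919203 ],
       [-0.74010476, -0.28212471, -0.61045114]]), 't': array([  72.07243187, -205.70488629, 1615.34018851])}
top {'camera_matrix': array([[444.47864707,   0.        , 278.75064567],
       [  0.        , 444.47864707, 207.76062359],
       [  0.        ,   0.        ,   1.        ]]), 'R': array([[ 0.02409939, -0.99966137,  0.00981648],
       [-0.99767939, -0.02467476, -0.06345853],
       [ 0.06367926, -0.00826438, -0.9979362 ]]), 't': array([ 103.43520972,  503.33645977, 1188.54801285])}
{'clock': 0.1, 'joints': array([ 1.04738854e+00,  3.00394400e-01,  1.52151173e+00, -4.42907714e-05,
        1.32067790e+00, -6.66011614e-02]), 'qd': array([-0.00096089,  0.00091794, -0.0006997 , -0.00044236,  0.00055377,
        0.00026892]), 'effort': array([ 2.11484650e-03, -5.32649660e+01, -3.53284800e+01,  7.09625054e-02,
        2.34472216e-02, -7.09885126e-05]), 'eef_pos': array([242.49608254, 493.40184306, 204.95773442]), 'eef_rot': array([-3.14060062e+00, -2.31714243e-05,  2.68479700e+00]), 'wrist_force': array([ 0.77936194, -0.15923536,  0.58950524]), 'moment': array([-0.03937144,  0.0077771 , -0.06759608]), 'finger_force': 0.0, 'finger_gap': 93.77582273072649}
```

View pics/scene0.png

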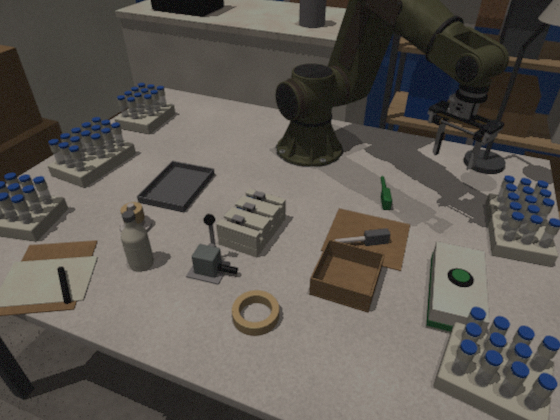

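View pics/top0.png

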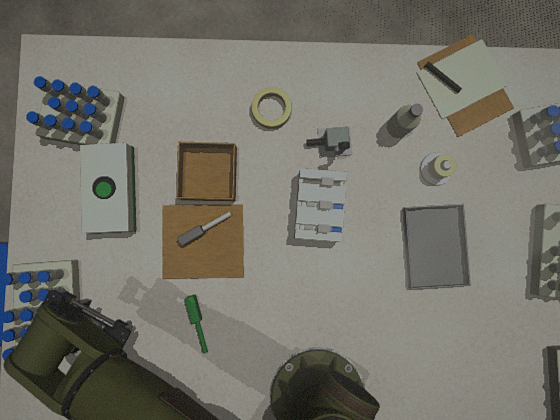

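The top view (image right = −y, up = +x) shows the magazine at (322,205), rod grip at (190,237), sheet (203,240), carton (207,172), tray (435,247), tape on its spindle (438,168), and switch (335,140). I'll zoom in next.

```bash
cat > h.py <<'E'
import numpy as np,cv2
from cell import manip
I={n:manip.camera_info(n) for n in("scene","top")}
def ray(n,p):
    i=I[n];d=i["R"].T@np.linalg.inv(i["camera_matrix"])@np.array([p[0],p[1],1.]);o=-i["R"].T@i["t"];return o,d/np.linalg.norm(d)
def plane(n,p,z):
    o,d=ray(n,p);return o+d*(z-o[2])/d[2]
def tri(pt,ps):
    (a,u),(b,v)=ray("top",pt),ray("scene",ps)
    s=np.linalg.lstsq(np.c_[u,-v],b-a,rcond=None)[0];A=a+u*s[0];B=b+v*s[1]
    return (A+B)/2,np.linalg.norm(A-B)
def proj(n,X):
    i=I[n];c=i["camera_matrix"]@(i["R"]@np.array(X,float)+i["t"]);return c[:2]/c[2]
def crop(im,x,y,w,h,k,f):
    cv2.imwrite(f,cv2.resize(im[y:y+h,x:x+w],None,fx=k,fy=k,interpolation=cv2.INTER_CUBIC))
E
python3 - <<'E'
from h import *
t=cv2.imread("pics/top0.png");s=cv2.imread("pics/scene0.png")
t=cv2.convertScaleAbs(t,alpha=1.3);s=cv2.convertScaleAbs(s,alpha=1.6)
crop(t,160,115,200,165,4,"pics/c1.png")
crop(s,180,180,240,130,3.3,"pics/c2.png")
E
```

```text
(no output)
```

View pics/c1.png

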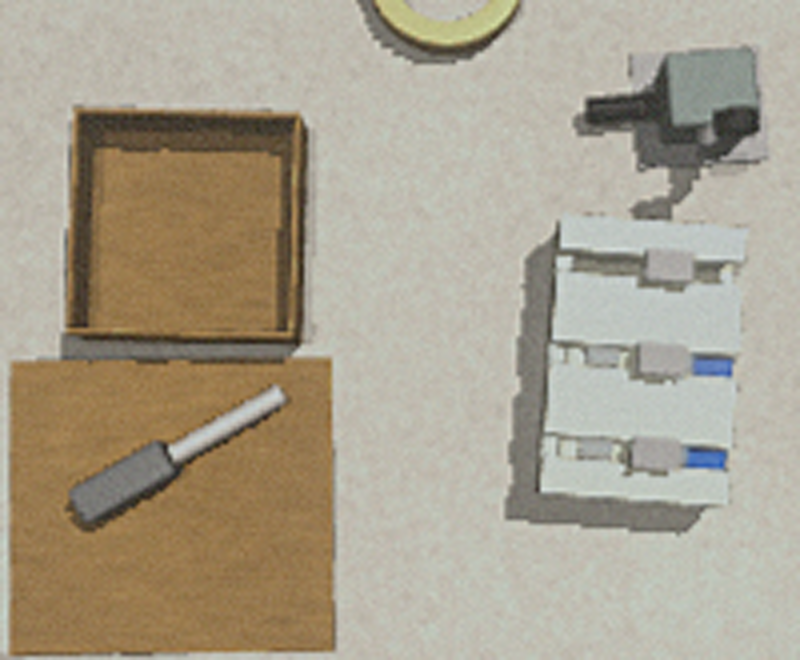

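View pics/c2.png

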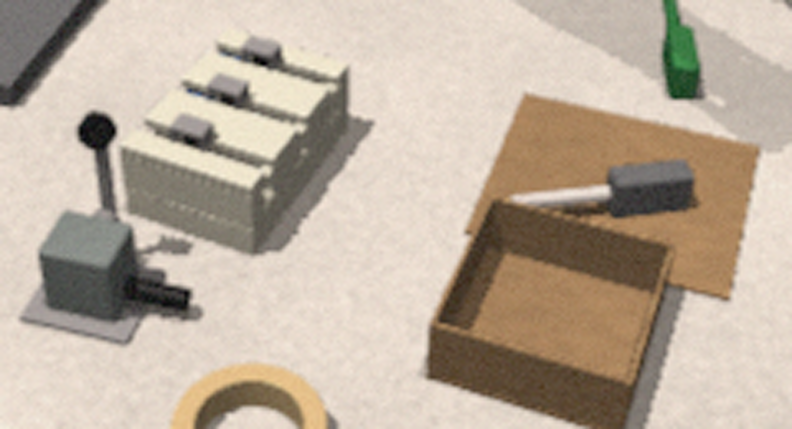

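Cells 0 and 1 (middle and lower in the top view) hold tubes and cell 2 is empty. The roof corners, rod block and roller are all readable in both crops. Now the points.

```bash
cat >> h.py <<'E'
c1=lambda X,Y:((X+.5)/4-.5+160,(Y+.5)/4-.5+115)
c2=lambda X,Y:((X+.5)/3.3-.5+180,(Y+.5)/3.3-.5+180)
E
python3 - <<'E'
from h import *
np.set_printoptions(precision=1,suppress=True)
print("mag +x+y",tri(c1(558,217),c2(254,186)),"\n -x+y",tri(c1(540,492),c2(348,68)),"\n +x-y",tri(c1(748,229),c2(122,148)))
M=[plane("top",c1(*p),77) for p in((558,217),(748,229),(540,492),(728,504))];print("roof",M,np.mean(M,0))
print("roller",tri(c1(736,120),c2(97,130)))
print("sw box top",[plane("top",c1(*p),66) for p in((668,52),(755,48),(757,110))])
print("sheet",[plane("top",c1(*p),4) for p in((10,362),(332,358),(335,652),(10,654))])
print("rod tip",tri(c1(282,394),c2(513,201)),plane("top",c1(282,394),24))
print("grip top",tri(c1(121,481),c2(648,172)),plane("top",c1(121,481),44))
print("tipz back",plane("top",c1(172,452),24))
print("carton rim",[plane("top",c1(*p),60) for p in((75,108),(302,115),(298,341),(66,335))])
# tray, tape, via masks
t=cv2.imread("pics/top0.png");s=cv2.imread("pics/scene0.png")
h=cv2.cvtColor(t,cv2.COLOR_BGR2HSV)
m=((t.max(2)<135)&(h[...,1]<60)).astype(np.uint8);m[:, :395]=0;m[:195]=0;m[:,480:]=0;m[300:]=0
c=max(cv2.findContours(m,0,2)[0],key=cv2.contourArea);r=cv2.minAreaRect(c);print("tray px",r,[plane("top",p,26) for p in cv2.boxPoints(r)])
for n,im,b in(("top",t,(410,145,60,50)),("scene",s,(100,190,70,90))):
    im=cv2.convertScaleAbs(im,alpha=1.4);crop(im,*b,6,f"pics/tp_{n}.png")
a=cv2.imread("pics/tp_top.png");b=cv2.imread("pics/tp_scene.png");H=max(a.shape[0],b.shape[0])
p=lambda q:cv2.copyMakeBorder(q,0,H-q.shape[0],0,0,0);cv2.imwrite("pics/tp.png",np.hstack([p(a),p(b)]))
E
```

```text
mag +x+y (array([599.1,  65. ,  77.1]), np.float64(1.9924216305481701)) 
 -x+y (array([421.4,  72.8,  71.4]), np.float64(1.4389984707925587)) 
 +x-y (array([594.6, -57.5,  72.9]), np.float64(0.6223006276940516))
roof [array([598.8,  66. ,  77. ]), array([594.1, -57.1,  77. ]), array([421.2,  73.7,  77. ]), array([416.4, -46.9,  77. ])] [507.6   8.9  77. ]
roller (array([651.7, -38.8, 141.8]), np.float64(0.9431142029812929))
sw box top [array([711.5,  -4.6,  66. ]), array([715.7, -61.8,  66. ]), array([674.5, -63.7,  66. ])]
sheet [array([500.7, 433.9,   4. ]), array([508.9, 214.6,   4. ]), array([309.7, 206.7,   4. ]), array([303.3, 425.9,   4. ])]
rod tip (array([482.4, 245.9,  25.2]), np.float64(0.11485975515229775)) [482.5 245.9  24. ]
grip top (array([422.1, 346.4,  42.3]), np.float64(3.494042743569972)) [421.7 347.8  44. ]
tipz back [441.8 318.3  24. ]
carton rim [array([665.4, 383.9,  60. ]), array([664.6, 234.9,  60. ]), array([515.5, 232.9,  60. ]), array([515.7, 384. ,  60. ])]
tray px ((434.70880126953125, 246.71469116210938), (84.97972869873047, 65.26873016357422), 85.60128784179688) [array([ 510.4, -207.6,   26. ]), array([ 528.3, -383.6,   26. ]), array([ 302.1, -400.5,   26. ]), array([ 284.9, -226.6,   26. ])]
```

View pics/tp.png

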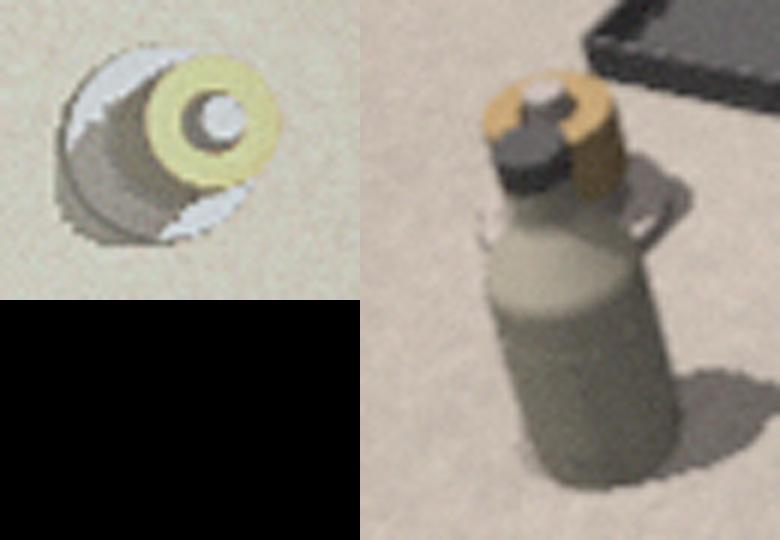

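Tape top is centred at about (445,165) px in the top view, with the post top at (446.6,164.6). In the scene view the post top is at about (130.8,205.5), with the bottle in front of it. Magazine yaw is about −2.6°, and the rod block/tip spacing of 118.7 mm agrees with 120.

```bash
python3 - <<'E'
from h import *
np.set_printoptions(precision=1,suppress=True)
print("post top",tri((446.3,164.3),(130.5,205.2)),"tape@70",plane("top",(445,164.6),70))
print("base@12",plane("top",(410+152/6,145+143/6),12))
print("tray",[plane("top",p,26) for p in((402,207),(464,204),(469,286),(408,289))], tri((402,207),(177,163)),tri((464,204),(142,186)) ,tri((408,289),(214,179)))
print("bottle top",plane("top",(412,109),170), "base scene",plane("scene",(138,262),0))
print("bigtape",plane("top",(271,108),15))
E
t=0; python3 -m inch '[{"dx":0.03,"dy":-0.03,"wz":-7,"gripper":0.7},{"dx":0.06,"dy":-0.06,"wz":-14,"gripper":0.7},{"dx":0.09,"dy":-0.09,"wz":-21,"gripper":0.7},{"dx":0.12,"dy":-0.12,"wz":-28,"gripper":0.7},{"dx":0.15,"dy":-0.145,"wz":-33,"gripper":0.7}]' 40
```

```text
post top (array([ 620.5, -315.6,   80. ]), np.float64(1.8187052262583576)) tape@70 [ 620.8 -315.2   70. ]
base@12 [ 618.4 -310.9   12. ]
tray [array([ 510.2, -216. ,   26. ]), array([ 522.5, -383.6,   26. ]), array([ 303.5, -396.4,   26. ]), array([ 291.9, -233.4,   26. ])] (array([ 509.8, -192.4,  180.9]), np.float64(45.042928278530475)) (array([ 517.5, -362.5,   67.3]), np.float64(7.02127096048679)) (array([ 286.6, -249.3,  -24.2]), np.float64(1.6407792880006506))
bottle top [ 736.3 -197.2  170. ] base scene [ 736.7 -222.5   -0. ]
bigtape [774.9 143.6  15. ]validation failed for argument at $[0]...
```

```bash
python3 - <<'E'
from h import *
np.set_printoptions(precision=1,suppress=True)
print(tri((402,207),(178,208)),tri((464,204),(141,186)) ,tri((408,289),(214,179)))
E
python3 -m inch '[{"gripper":0.7,"dx":0.03,"dy":-0.03,"dz":0,"wx":0,"wy":0,"wz":-7},{"gripper":0.7,"dx":0.06,"dy":-0.06,"dz":0,"wx":0,"wy":0,"wz":-14},{"gripper":0.7,"dx":0.09,"dy":-0.09,"dz":0,"wx":0,"wy":0,"wz":-21},{"gripper":0.7,"dx":0.12,"dy":-0.12,"dz":0,"wx":0,"wy":0,"wz":-28},{"gripper":0.7,"dx":0.15,"dy":-0.145,"dz":0,"wx":0,"wy":0,"wz":-33}]' 40
```

```text
(array([ 515.5, -227.9,   17.9]), np.float64(20.516978890664564)) (array([ 518.1, -364. ,   66.8]), np.float64(4.247174610672172)) (array([ 286.6, -249.3,  -24.2]), np.float64(1.6407792880006506))
clock: 0.52
eef_pos: [393.0, 347.1, 205.4]
eef_rot: [-3.141, 0.0, 2.103]
wrist_force: [-0.4, 0.4, -0.4]
finger_gap: 66.5
finger_force: 0.0
```

```bash
python3 -m inch '[{"gripper":0.6,"dx":0.029,"dy":0.001,"dz":-0.02,"wx":0,"wy":0,"wz":0},{"gripper":0.6,"dx":0.029,"dy":0.001,"dz":-0.06,"wx":0,"wy":0,"wz":0},{"gripper":0.6,"dx":0.029,"dy":0.001,"dz":-0.1,"wx":0,"wy":0,"wz":0},{"gripper":0.6,"dx":0.029,"dy":0.001,"dz":-0.13,"wx":0,"wy":0,"wz":0},{"gripper":0.6,"dx":0.029,"dy":0.001,"dz":-0.13,"wx":0,"wy":0,"wz":0}]' 40
python3 - <<'E'
from h import *
t=cv2.convertScaleAbs(manip.camera("top"),alpha=1.3);s=cv2.convertScaleAbs(manip.camera("scene"),alpha=1.7)
a=cv2.resize(t[190:290,150:260],None,fx=3.6,fy=3.6);b=cv2.resize(s[200:275,300:420],None,fx=3.6,fy=3.6)
w=np.zeros((600,800,3),np.uint8);w[:a.shape[0],:a.shape[1]]=a;w[:b.shape[0],800-400:]=b[:,:400]
# tray crop bottom: scene
c=cv2.resize(s[155:215,130:225],None,fx=3.6,fy=3.6);w[370:370+c.shape[0],:c.shape[1]]=c
c=cv2.resize(t[195:295,395:475],None,fx=2.9,fy=2.9);w[300:300+c.shape[0],500:500+c.shape[1]]=c
cv2.imwrite("pics/g1.png",w)
E
```

```text
clock: 0.93
eef_pos: [418.8, 347.8, 69.5]
eef_rot: [-3.132, 0.001, 2.108]
wrist_force: [-1.2, -0.1, -0.2]
finger_gap: 56.6
finger_force: 0.0
```

View pics/g1.png

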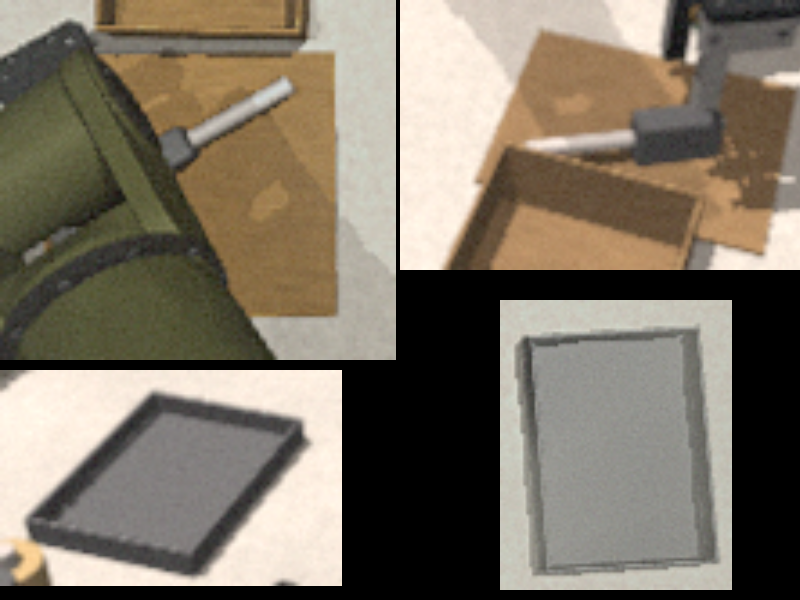

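The rod is unmoved, with the gripper straddling the block; the tray corners are now clear in both views. I'll grasp the rod.

```bash
python3 - <<'E'
from h import *
np.set_printoptions(precision=1,suppress=True)
T=[(401.9,208.8),(463.3,204.3),(469.8,284.7),(407.4,288.8)];S=[(184.2,211.1),(137.8,196.7),(173,161.4),(213.9,170.3)]
for a,b in zip(T,S):print(*tri(a,b),plane("top",a,26))
E
python3 -m inch '[{"gripper":0.6,"dx":0.003,"dy":0.0,"dz":-0.02,"wx":0,"wy":0,"wz":0},{"gripper":0.6,"dx":0.003,"dy":0,"dz":-0.04,"wx":0,"wy":0,"wz":0},{"gripper":0.6,"dx":0.003,"dy":0,"dz":-0.06,"wx":0,"wy":0,"wz":0},{"gripper":0.6,"dx":0.003,"dy":0,"dz":-0.065,"wx":0,"wy":0,"wz":0},{"gripper":0.6,"dx":0.003,"dy":0,"dz":-0.065,"wx":0,"wy":0,"wz":0}]' 50
python3 -m inch '[{"gripper":0,"dx":0,"dy":0.0,"dz":0,"wx":0,"wy":0,"wz":0},{"gripper":0,"dx":0,"dy":0,"dz":0,"wx":0,"wy":0,"wz":0},{"gripper":0,"dx":0,"dy":0,"dz":0,"wx":0,"wy":0,"wz":0},{"gripper":0,"dx":0,"dy":0,"dz":0,"wx":0,"wy":0,"wz":0},{"gripper":0,"dx":0,"dy":0,"dz":0,"wx":0,"wy":0,"wz":0}]' 50
```

```text
[ 507.6 -223.7    3.3] 3.1554949787178237 [ 505.4 -215.7   26. ]
[ 521.6 -382.3   22.8] 1.4957765917326358 [ 521.7 -381.7   26. ]
[ 306.3 -398.3   23.8] 2.5757431514903306 [ 307.  -398.6   26. ]
[ 293.  -237.9   18.3] 7.945961373893956 [ 292.4 -231.8   26. ]
clock: 1.45
eef_pos: [424.6, 350.2, 11.4]
eef_rot: [3.141, -0.0, 2.109]
wrist_force: [-1.2, -0.2, -0.9]
finger_gap: 56.3
finger_force: 0.0
clock: 1.87
eef_pos: [424.4, 349.9, 11.0]
eef_rot: [3.141, -0.0, 2.109]
wrist_force: [-0.8, -0.6, 1.6]
finger_gap: 26.6
finger_force: 0.6
```

```bash
python3 -m inch '[{"gripper":0,"dx":0,"dy":0.0,"dz":0.01,"wx":0,"wy":0,"wz":0},{"gripper":0,"dx":0,"dy":0,"dz":0.03,"wx":0,"wy":0,"wz":0},{"gripper":0,"dx":0,"dy":0,"dz":0.06,"wx":0,"wy":0,"wz":-5},{"gripper":0,"dx":0.01,"dy":-0.02,"dz":0.064,"wx":0,"wy":0,"wz":-12},{"gripper":0,"dx":0.02,"dy":-0.05,"dz":0.064,"wx":0,"wy":0,"wz":-19}]' 50
python3 -m inch '[{"gripper":0,"dx":0.005,"dy":-0.03,"dz":0,"wx":0,"wy":0,"wz":-7},{"gripper":0,"dx":0.013,"dy":-0.06,"dz":0,"wx":0,"wy":0,"wz":-14.4},{"gripper":0,"dx":0.013,"dy":-0.078,"dz":0,"wx":0,"wy":0,"wz":-14.4},{"gripper":0,"dx":0.013,"dy":-0.078,"dz":-0.01,"wx":0,"wy":0,"wz":-14.4},{"gripper":0,"dx":0.013,"dy":-0.078,"dz":-0.02,"wx":0,"wy":0,"wz":-14.4}]' 50
python3 - <<'E'
from h import *
np.set_printoptions(precision=2,suppress=True)
print(manip.read_state()["finger_force"])
t=cv2.convertScaleAbs(manip.camera("top"),alpha=1.3);s=cv2.convertScaleAbs(manip.camera("scene"),alpha=1.7)
a=cv2.resize(t[150:250,200:355],None,fx=5.1,fy=5.1,interpolation=2)[:300];
a=cv2.resize(t[180:250,210:355],None,fx=4.3,fy=4.3,interpolation=2);b=cv2.resize(s[180:250,210:350],None,fx=4.3,fy=4.3,interpolation=2)
w=np.zeros((600,640,3),np.uint8);w[:301,:a.shape[1]]=a[:301];w[300:600,:b.shape[1]]=b[:300]
cv2.imwrite("pics/g2.png",w)
E
```

```text
clock: 2.28
eef_pos: [445.1, 301.3, 77.4]
eef_rot: [3.137, -0.002, 1.774]
wrist_force: [1.0, -0.7, -2.4]
finger_gap: 25.6
finger_force: 50.0
clock: 2.7
eef_pos: [457.8, 221.4, 54.9]
eef_rot: [3.14, -0.001, 1.525]
wrist_force: [-0.3, 0.5, -2.5]
finger_gap: 25.6
finger_force: 50.0
49.99916732311249
```

View pics/g2.png

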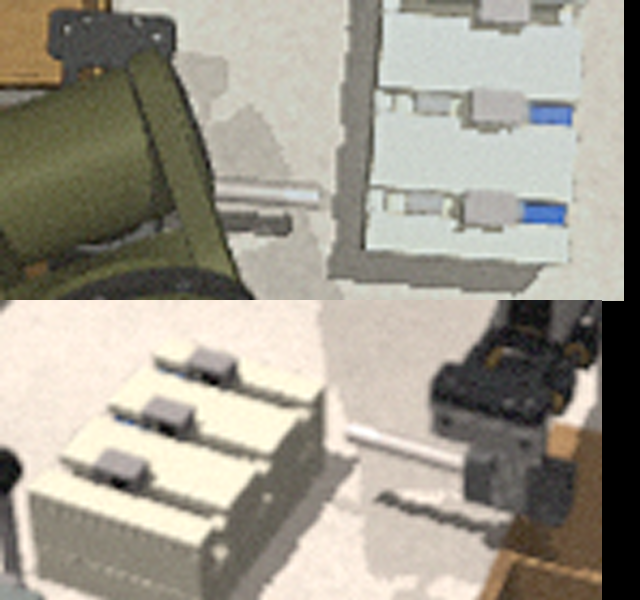

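The rod tip is at top (283.8,225.0) and scene (291.0,209.8), in line with the slot of cell 0 (left slot end (299.5,226.6), blue cap (336.4,229.2)).

Run:
```python
from h import *
np.set_printoptions(precision=1,suppress=True)
print(tri((283.8,225.0),(291.0,209.8)),plane("top",(283.8,225.0),68))
for y0,z in ((202,77),):
  print("slot0",plane("top",(385/4.3+209.6,202/4.3+179.6),64),plane("top",(545/4.3+209.6,213/4.3+179.6),64))
  print("slot1",plane("top",(392/4.3+209.6,102/4.3+179.6),64),plane("top",(551/4.3+209.6,115/4.3+179.6),64))
```

```text
(array([452.9, 102.4,  68.2]), np.float64(0.8513192394640072)) [453. 102.  68.]
slot0 [450.   62.1  64. ] [445.7 -34.7  64. ]
slot1 [510.6  59.1  64. ] [505.1 -37.3  64. ]
```

```bash
python3 -m inch '[{"gripper":0,"dx":-0.001,"dy":0,"dz":-0.01,"wx":0,"wy":0,"wz":0},{"gripper":0,"dx":-0.001,"dy":0,"dz":-0.0195,"wx":0,"wy":0,"wz":0},{"gripper":0,"dx":-0.001,"dy":0,"dz":-0.0195,"wx":0,"wy":0,"wz":0},{"gripper":0,"dx":-0.0015,"dy":-0.012,"dz":-0.0195,"wx":0,"wy":0,"wz":0},{"gripper":0,"dx":-0.002,"dy":-0.024,"dz":-0.0195,"wx":0,"wy":0,"wz":0}]' 50
python3 -m inch '[{"gripper":0,"dx":0,"dy":-0.005,"dz":0,"wx":0,"wy":0,"wz":0},{"gripper":0,"dx":-0.0005,"dy":-0.01,"dz":0,"wx":0,"wy":0,"wz":0},{"gripper":0,"dx":-0.0005,"dy":-0.012,"dz":0,"wx":0,"wy":0,"wz":0},{"gripper":0,"dx":-0.0005,"dy":-0.012,"dz":0,"wx":0,"wy":0,"wz":0},{"gripper":0,"dx":-0.0005,"dy":-0.012,"dz":0,"wx":0,"wy":0,"wz":0}]' 50
```

```text
clock: 3.22
eef_pos: [455.0, 197.5, 34.8]
eef_rot: [-3.141, 0.0, 1.527]
wrist_force: [1.0, 0.6, -1.5]
finger_gap: 26.0
finger_force: 50.0
clock: 3.63
eef_pos: [454.9, 185.8, 35.1]
eef_rot: [3.141, -0.0, 1.526]
wrist_force: [0.8, 0.2, -1.1]
finger_gap: 25.4
finger_force: 50.0
```

```bash
python3 -m inch '[{"gripper":0,"dx":-0.0005,"dy":-0.01,"dz":0,"wx":0,"wy":0,"wz":0},{"gripper":0,"dx":-0.001,"dy":-0.018,"dz":0,"wx":0,"wy":0,"wz":0},{"gripper":0,"dx":-0.001,"dy":-0.026,"dz":0,"wx":0,"wy":0,"wz":0},{"gripper":0,"dx":-0.0015,"dy":-0.034,"dz":0,"wx":0,"wy":0,"wz":0},{"gripper":0,"dx":-0.002,"dy":-0.042,"dz":0,"wx":0,"wy":0,"wz":0}]' 50
python3 -m inch '[{"gripper":0,"dx":-0.0003,"dy":-0.005,"dz":0,"wx":0,"wy":0,"wz":0},{"gripper":0,"dx":-0.0005,"dy":-0.01,"dz":0,"wx":0,"wy":0,"wz":0},{"gripper":0,"dx":-0.0005,"dy":-0.01,"dz":0,"wx":0,"wy":0,"wz":0},{"gripper":0,"dx":-0.0005,"dy":-0.01,"dz":0,"wx":0,"wy":0,"wz":0},{"gripper":0,"dx":-0.0005,"dy":-0.01,"dz":0,"wx":0,"wy":0,"wz":0}]' 50
python3 - <<'E'
from h import *
t=cv2.convertScaleAbs(manip.camera("top"),alpha=1.3);s=cv2.convertScaleAbs(manip.camera("scene"),alpha=1.7)
a=cv2.resize(t[180:250,220:365],None,fx=4.3,fy=4.3,interpolation=2);b=cv2.resize(s[180:250,200:340],None,fx=4.3,fy=4.3,interpolation=2)
w=np.zeros((600,640,3),np.uint8);w[:301,:a.shape[1]]=a[:301];w[300:600,:b.shape[1]]=b[:300]
cv2.imwrite("pics/g3.png",w)
E
```

```text
clock: 4.05
eef_pos: [452.9, 143.4, 35.1]
eef_rot: [3.141, -0.001, 1.526]
wrist_force: [0.4, 4.8, -0.5]
finger_gap: 25.8
finger_force: 50.0
clock: 4.47
eef_pos: [452.2, 133.7, 34.9]
eef_rot: [-3.141, 0.0, 1.526]
wrist_force: [0.6, -0.6, -2.3]
finger_gap: 25.5
finger_force: 50.0
```

View pics/g3.png

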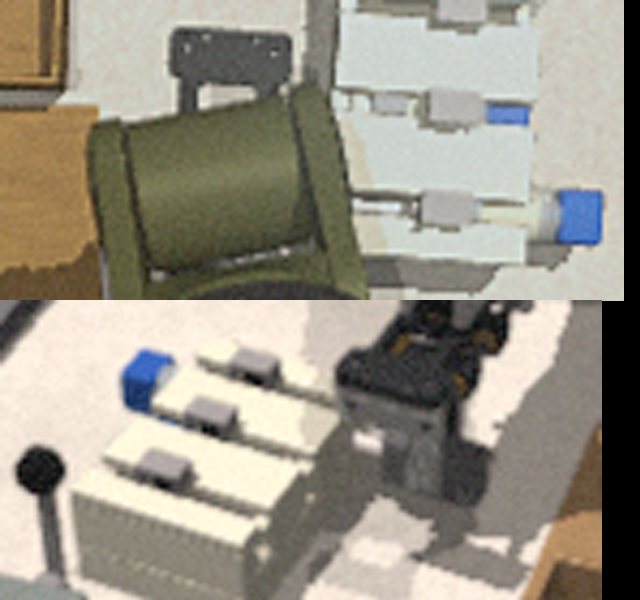

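Tube 0 is out: its blue cap at crop (581,215) is fully clear of the mouth. Now I retract, shift to cell 1 and push there.

```bash
python3 -m inch '[{"gripper":0,"dx":0.001,"dy":0.02,"dz":0,"wx":0,"wy":0,"wz":0},{"gripper":0,"dx":0.0025,"dy":0.04,"dz":0,"wx":0,"wy":0,"wz":0},{"gripper":0,"dx":0.004,"dy":0.063,"dz":0,"wx":0,"wy":0,"wz":0},{"gripper":0,"dx":0.004,"dy":0.063,"dz":0,"wx":0,"wy":0,"wz":0},{"gripper":0,"dx":0.004,"dy":0.063,"dz":0,"wx":0,"wy":0,"wz":0}]' 50
python3 -m inch '[{"gripper":0,"dx":0.02,"dy":-0.001,"dz":0,"wx":0,"wy":0,"wz":0},{"gripper":0,"dx":0.04,"dy":-0.002,"dz":0,"wx":0,"wy":0,"wz":0},{"gripper":0,"dx":0.06,"dy":-0.0027,"dz":0,"wx":0,"wy":0,"wz":0},{"gripper":0,"dx":0.06,"dy":-0.0027,"dz":0,"wx":0,"wy":0,"wz":0},{"gripper":0,"dx":0.06,"dy":-0.0027,"dz":0,"wx":0,"wy":0,"wz":0}]' 50
```

```text
clock: 4.98
eef_pos: [456.0, 197.5, 34.7]
eef_rot: [-3.141, 0.0, 1.528]
wrist_force: [-0.2, -0.2, -2.7]
finger_gap: 25.6
finger_force: 50.0
clock: 5.4
eef_pos: [516.3, 193.2, 34.5]
eef_rot: [-3.141, 0.0, 1.525]
wrist_force: [-0.6, 0.7, -1.7]
finger_gap: 25.6
finger_force: 50.0
```

```bash
python3 -m inch '[{"gripper":0,"dx":-0.0003,"dy":-0.006,"dz":0,"wx":0,"wy":0,"wz":0},{"gripper":0,"dx":-0.0006,"dy":-0.012,"dz":0,"wx":0,"wy":0,"wz":0},{"gripper":0,"dx":-0.001,"dy":-0.02,"dz":0,"wx":0,"wy":0,"wz":0},{"gripper":0,"dx":-0.0014,"dy":-0.03,"dz":0,"wx":0,"wy":0,"wz":0},{"gripper":0,"dx":-0.0018,"dy":-0.04,"dz":0,"wx":0,"wy":0,"wz":0}]' 50
python3 -m inch '[{"gripper":0,"dx":-0.0003,"dy":-0.008,"dz":0,"wx":0,"wy":0,"wz":0},{"gripper":0,"dx":-0.0006,"dy":-0.015,"dz":0,"wx":0,"wy":0,"wz":0},{"gripper":0,"dx":-0.001,"dy":-0.021,"dz":0,"wx":0,"wy":0,"wz":0},{"gripper":0,"dx":-0.001,"dy":-0.021,"dz":0,"wx":0,"wy":0,"wz":0},{"gripper":0,"dx":-0.001,"dy":-0.021,"dz":0,"wx":0,"wy":0,"wz":0}]' 50
python3 -m inch '[{"gripper":0,"dx":0.001,"dy":0.02,"dz":0,"wx":0,"wy":0,"wz":0},{"gripper":0,"dx":0.0018,"dy":0.04,"dz":0,"wx":0,"wy":0,"wz":0},{"gripper":0,"dx":0.0028,"dy":0.061,"dz":0,"wx":0,"wy":0,"wz":0},{"gripper":0,"dx":0.0028,"dy":0.061,"dz":0,"wx":0,"wy":0,"wz":0},{"gripper":0,"dx":0.0028,"dy":0.061,"dz":0,"wx":0,"wy":0,"wz":0}]' 50
python3 - <<'E'
from h import *
np.set_printoptions(precision=1,suppress=True)
t=manip.camera("top");s=manip.camera("scene")
def blue(im,b):
    h=cv2.cvtColor(im,cv2.COLOR_BGR2HSV);m=cv2.inRange(h,(105,120,40),(130,255,255))
    x,y,w,H=b;k=np.zeros_like(m);k[y:y+H,x:x+w]=m[y:y+H,x:x+w]
    return [(cv2.minAreaRect(c),cv2.contourArea(c)) for c in cv2.findContours(k,0,2)[0] if cv2.contourArea(c)>15]
for r,a in blue(t,(325,180,50,70)):print("top",r,a,plane("top",r[0],64))
for r,a in blue(s,(200,170,120,90)):print("scene",r,a)
cv2.imwrite("pics/t4.png",t);t=cv2.convertScaleAbs(t,alpha=1.3);crop(t,150,120,220,165,3.6,"pics/g4.png")
E
```

```text
clock: 5.82
eef_pos: [514.2, 153.5, 35.1]
eef_rot: [3.141, -0.001, 1.526]
wrist_force: [-0.4, 4.1, -2.8]
finger_gap: 25.9
finger_force: 50.0
clock: 6.23
eef_pos: [513.5, 132.6, 35.0]
eef_rot: [-3.141, 0.001, 1.525]
wrist_force: [0.4, 0.4, -1.9]
finger_gap: 25.7
finger_force: 50.0
clock: 6.65
eef_pos: [516.1, 194.8, 34.8]
eef_rot: [-3.141, 0.0, 1.528]
wrist_force: [0.3, -0.0, -1.3]
finger_gap: 25.7
finger_force: 50.0
top ((354.5, 230.5), (11.0, 9.0), 90.0) 91.5 [443.3 -81.9  64. ]
top ((355.6000061035156, 208.79995727539062), (8.7681245803833, 7.636753082275391), 8.13010311126709) 38.5 [499.8 -84.   64. ]
scene ((227.8660125732422, 203.91885375976562), (9.03013801574707, 29.793312072753906), 42.51044845581055) 142.0
```

View pics/g4.png

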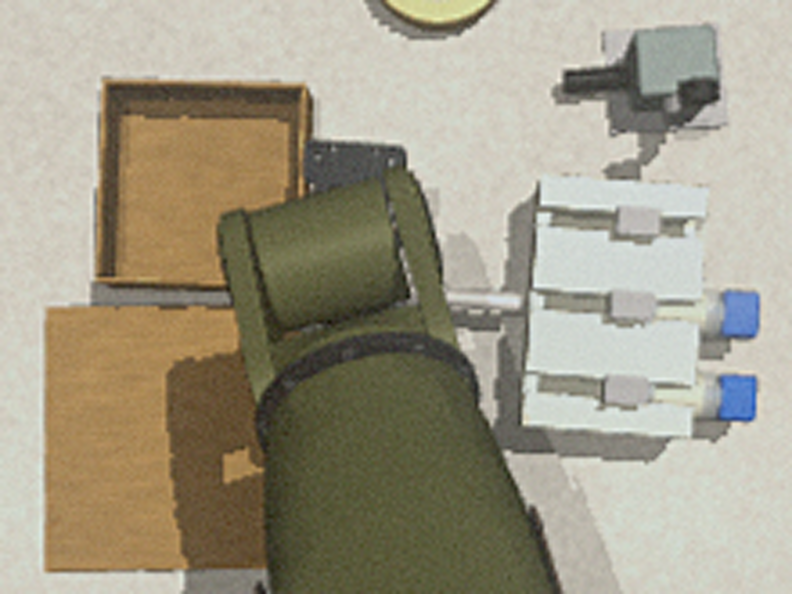

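Both caps are out ((741,313) and (738,397) in the crop). I'll lay the rod back on the sheet.

```bash
python3 -m inch '[{"gripper":0,"dx":-0.02,"dy":0,"dz":0.01,"wx":0,"wy":0,"wz":0},{"gripper":0,"dx":-0.05,"dy":0.01,"dz":0.02,"wx":0,"wy":0,"wz":0},{"gripper":0,"dx":-0.085,"dy":0.03,"dz":0.02,"wx":0,"wy":0,"wz":0},{"gripper":0,"dx":-0.115,"dy":0.05,"dz":0.02,"wx":0,"wy":0,"wz":0},{"gripper":0,"dx":-0.115,"dy":0.085,"dz":0.02,"wx":0,"wy":0,"wz":0}]' 50
python3 -m inch '[{"gripper":0,"dx":0,"dy":0.03,"dz":-0.01,"wx":0,"wy":0,"wz":0},{"gripper":0,"dx":0,"dy":0.05,"dz":-0.02,"wx":0,"wy":0,"wz":0},{"gripper":0,"dx":0,"dy":0.05,"dz":-0.035,"wx":0,"wy":0,"wz":0},{"gripper":0,"dx":0,"dy":0.05,"dz":-0.042,"wx":0,"wy":0,"wz":0},{"gripper":0,"dx":0,"dy":0.05,"dz":-0.042,"wx":0,"wy":0,"wz":0}]' 50
```

```text
clock: 7.17
eef_pos: [396.5, 276.9, 54.3]
eef_rot: [-3.138, 0.003, 1.524]
wrist_force: [1.2, -0.6, -1.4]
finger_gap: 25.3
finger_force: 50.0
clock: 7.58
eef_pos: [401.0, 328.2, 11.8]
eef_rot: [-3.14, 0.001, 1.525]
wrist_force: [0.1, -0.4, -1.8]
finger_gap: 25.7
finger_force: 50.0
```

```bash
python3 -m inch '[{"gripper":0.5,"dx":0,"dy":0,"dz":0,"wx":0,"wy":0,"wz":0},{"gripper":0.5,"dx":0,"dy":0,"dz":0,"wx":0,"wy":0,"wz":0},{"gripper":0.5,"dx":0,"dy":0,"dz":0,"wx":0,"wy":0,"wz":0},{"gripper":0.5,"dx":0,"dy":0,"dz":0.02,"wx":0,"wy":0,"wz":0},{"gripper":0.5,"dx":0,"dy":0,"dz":0.06,"wx":0,"wy":0,"wz":0}]' 40
python3 -m inch '[{"gripper":0.5,"dx":0,"dy":-0.02,"dz":0.03,"wx":0,"wy":0,"wz":0},{"gripper":0.5,"dx":0.01,"dy":-0.05,"dz":0.06,"wx":0,"wy":0,"wz":0},{"gripper":0.5,"dx":0.02,"dy":-0.09,"dz":0.07,"wx":0,"wy":0,"wz":0},{"gripper":0.5,"dx":0.03,"dy":-0.13,"dz":0.07,"wx":0,"wy":0,"wz":0},{"gripper":0.5,"dx":0.03,"dy":-0.17,"dz":0.07,"wx":0,"wy":0,"wz":0}]' 40
python3 -m inch '[{"gripper":0.5,"dx":0,"dy":-0.04,"dz":0,"wx":0,"wy":0,"wz":0},{"gripper":0.5,"dx":0.005,"dy":-0.08,"dz":0,"wx":0,"wy":0,"wz":0},{"gripper":0.5,"dx":0.01,"dy":-0.12,"dz":0,"wx":0,"wy":0,"wz":0},{"gripper":0.5,"dx":0.012,"dy":-0.16,"dz":0,"wx":0,"wy":0,"wz":0},{"gripper":0.5,"dx":0.012,"dy":-0.2,"dz":0,"wx":0,"wy":0,"wz":0}]' 40
python3 -m inch '[{"gripper":0.5,"dx":0,"dy":-0.03,"dz":0,"wx":0,"wy":0,"wz":0},{"gripper":0.5,"dx":0,"dy":-0.042,"dz":0,"wx":0,"wy":0,"wz":0},{"gripper":0.5,"dx":0,"dy":-0.042,"dz":-0.02,"wx":0,"wy":0,"wz":0},{"gripper":0.5,"dx":0,"dy":-0.042,"dz":-0.04,"wx":0,"wy":0,"wz":0},{"gripper":0.5,"dx":0,"dy":-0.042,"dz":-0.05,"wx":0,"wy":0,"wz":0}]' 40
python3 - <<'E'
from h import *
np.set_printoptions(precision=1,suppress=True)
t=manip.camera("top");s=manip.camera("scene")
t=cv2.convertScaleAbs(t,alpha=1.3);s=cv2.convertScaleAbs(s,alpha=1.7)
a=cv2.resize(t[130:280,150:270],None,fx=3.5,fy=3.5,interpolation=2)
b=cv2.resize(s[140:270,190:300],None,fx=3.5,fy=3.5,interpolation=2)
w=np.zeros((560,800,3),np.uint8);w[:a.shape[0],:400]=a[:560,:400];w[:b.shape[0],410:410+385]=b[:,:385];cv2.imwrite("pics/g5.png",w)
E
```

```text
clock: 8.0
eef_pos: [399.7, 327.5, 70.7]
eef_rot: [-3.136, 0.004, 1.525]
wrist_force: [-0.1, 0.2, -0.2]
finger_gap: 46.7
finger_force: 0.0
clock: 8.42
eef_pos: [432.4, 157.6, 144.6]
eef_rot: [3.138, -0.001, 1.526]
wrist_force: [1.5, 0.2, -0.5]
finger_gap: 47.4
finger_force: 0.0
clock: 8.83
eef_pos: [443.1, -42.9, 143.7]
eef_rot: [3.14, 0.0, 1.525]
wrist_force: [0.2, -0.2, 0.0]
finger_gap: 47.3
finger_force: 0.0
clock: 9.25
eef_pos: [442.5, -83.1, 91.7]
eef_rot: [-3.141, -0.0, 1.525]
wrist_force: [0.1, 0.2, -0.6]
finger_gap: 47.2
finger_force: 0.0
```

View pics/g5.png

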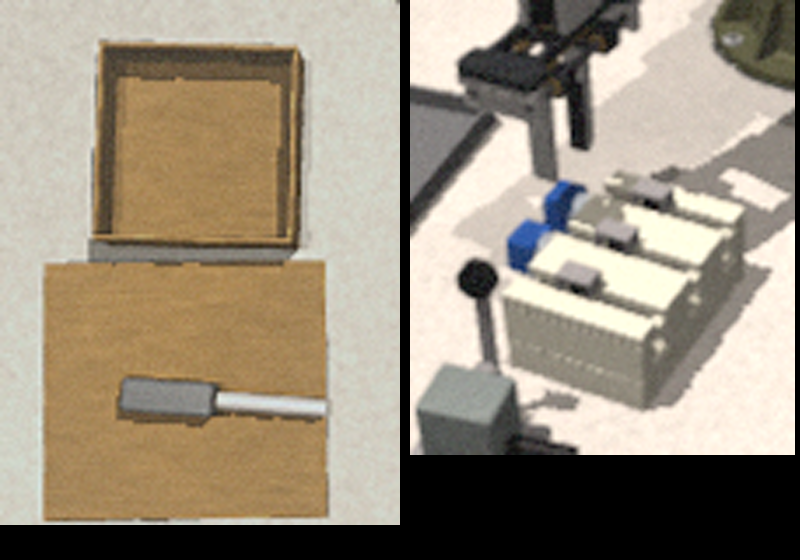

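The rod lies flat on the sheet (crop (165,398)), and the gripper is over cap 0. Grasp and pull.

```bash
python3 -m inch '[{"gripper":0.5,"dx":0.001,"dy":0,"dz":-0.02,"wx":0,"wy":0,"wz":0},{"gripper":0.5,"dx":0.001,"dy":0,"dz":-0.045,"wx":0,"wy":0,"wz":0},{"gripper":0.5,"dx":0.001,"dy":0,"dz":-0.062,"wx":0,"wy":0,"wz":0},{"gripper":0.5,"dx":0.001,"dy":0,"dz":-0.062,"wx":0,"wy":0,"wz":0},{"gripper":0.2,"dx":0.001,"dy":0,"dz":-0.062,"wx":0,"wy":0,"wz":0}]' 40
python3 -m inch '[{"gripper":0,"dx":0,"dy":0,"dz":0,"wx":0,"wy":0,"wz":0},{"gripper":0,"dx":0,"dy":0,"dz":0,"wx":0,"wy":0,"wz":0},{"gripper":0,"dx":0,"dy":0,"dz":0,"wx":0,"wy":0,"wz":0},{"gripper":0,"dx":0,"dy":0,"dz":0,"wx":0,"wy":0,"wz":0},{"gripper":0,"dx":0,"dy":0,"dz":0,"wx":0,"wy":0,"wz":0}]' 40
```

```text
clock: 9.77
eef_pos: [444.6, -82.6, 31.8]
eef_rot: [-3.142, -0.0, 1.526]
wrist_force: [-0.1, 0.2, -0.4]
finger_gap: 43.6
finger_force: 0.0
clock: 10.18
eef_pos: [445.1, -82.9, 32.4]
eef_rot: [3.139, 0.001, 1.526]
wrist_force: [-2.2, -0.1, 8.3]
finger_gap: 33.8
finger_force: 40.0
```

```bash
python3 -m inch '[{"gripper":0,"dx":-0.0005,"dy":-0.01,"dz":0,"wx":0,"wy":0,"wz":0},{"gripper":0,"dx":-0.0013,"dy":-0.028,"dz":0,"wx":0,"wy":0,"wz":0},{"gripper":0,"dx":-0.002,"dy":-0.048,"dz":0,"wx":0,"wy":0,"wz":0},{"gripper":0,"dx":-0.003,"dy":-0.068,"dz":0,"wx":0,"wy":0,"wz":0},{"gripper":0,"dx":-0.0035,"dy":-0.08,"dz":0,"wx":0,"wy":0,"wz":0}]' 40
python3 - <<'E'
from h import *
t=manip.camera("top");s=manip.camera("scene")
t=cv2.convertScaleAbs(t,alpha=1.3);s=cv2.convertScaleAbs(s,alpha=1.7)
a=cv2.resize(t[180:280,290:400],None,fx=3.5,fy=3.5,interpolation=2)
b=cv2.resize(s[140:240,160:280],None,fx=3.5,fy=3.5,interpolation=2)
cv2.imwrite("pics/g6.png",np.hstack([a,b]))
E
```

```text
clock: 10.6
eef_pos: [441.1, -164.2, 31.8]
eef_rot: [3.14, 0.001, 1.525]
wrist_force: [-0.2, 0.4, 0.2]
finger_gap: 33.4
finger_force: 39.9
```

View pics/g6.png

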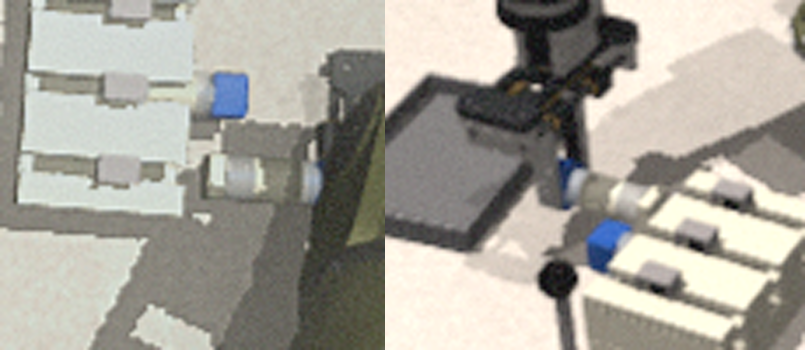

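Tube 0 is clear of the mouth and level in the grip. On to the tray.

```bash
python3 -m inch '[{"gripper":0,"dx":0,"dy":-0.02,"dz":0.03,"wx":0,"wy":0,"wz":0},{"gripper":0,"dx":-0.015,"dy":-0.055,"dz":0.043,"wx":0,"wy":0,"wz":0},{"gripper":0,"dx":-0.03,"dy":-0.09,"dz":0.043,"wx":0,"wy":0,"wz":0},{"gripper":0,"dx":-0.05,"dy":-0.125,"dz":0.043,"wx":0,"wy":0,"wz":0},{"gripper":0,"dx":-0.065,"dy":-0.16,"dz":0.043,"wx":0,"wy":0,"wz":0}]' 40
python3 -m inch '[{"gripper":0,"dx":-0.015,"dy":-0.03,"dz":0,"wx":0,"wy":0,"wz":0},{"gripper":0,"dx":-0.015,"dy":-0.03,"dz":-0.02,"wx":0,"wy":0,"wz":0},{"gripper":0,"dx":-0.015,"dy":-0.03,"dz":-0.045,"wx":0,"wy":0,"wz":0},{"gripper":0,"dx":-0.015,"dy":-0.03,"dz":-0.062,"wx":0,"wy":0,"wz":0},{"gripper":0,"dx":-0.015,"dy":-0.03,"dz":-0.064,"wx":0,"wy":0,"wz":0}]' 40
```

```text
clock: 11.12
eef_pos: [374.9, -323.2, 74.4]
eef_rot: [3.141, 0.0, 1.527]
wrist_force: [0.3, 0.1, -0.7]
finger_gap: 33.8
finger_force: 39.9
clock: 11.53
eef_pos: [359.9, -350.9, 7.4]
eef_rot: [-3.138, -0.003, 1.526]
wrist_force: [-0.5, -0.2, -1.2]
finger_gap: 33.9
finger_force: 39.9
```

```bash
python3 -m inch '[{"gripper":0.5,"dx":0,"dy":0,"dz":0,"wx":0,"wy":0,"wz":0},{"gripper":0.5,"dx":0,"dy":0,"dz":0,"wx":0,"wy":0,"wz":0},{"gripper":0.5,"dx":0,"dy":0,"dz":0,"wx":0,"wy":0,"wz":0},{"gripper":0.5,"dx":0,"dy":0,"dz":0.03,"wx":0,"wy":0,"wz":0},{"gripper":0.5,"dx":0,"dy":0,"dz":0.07,"wx":0,"wy":0,"wz":0}]' 40
python3 -m inch '[{"gripper":0.5,"dx":0.02,"dy":0.02,"dz":0.03,"wx":0,"wy":0,"wz":0},{"gripper":0.5,"dx":0.04,"dy":0.055,"dz":0.035,"wx":0,"wy":0,"wz":0},{"gripper":0.5,"dx":0.06,"dy":0.09,"dz":0.035,"wx":0,"wy":0,"wz":0},{"gripper":0.5,"dx":0.08,"dy":0.125,"dz":0.035,"wx":0,"wy":0,"wz":0},{"gripper":0.5,"dx":0.1,"dy":0.16,"dz":0.035,"wx":0,"wy":0,"wz":0}]' 40
python3 -m inch '[{"gripper":0.5,"dx":0.015,"dy":0.035,"dz":0,"wx":0,"wy":0,"wz":0},{"gripper":0.5,"dx":0.03,"dy":0.07,"dz":0,"wx":0,"wy":0,"wz":0},{"gripper":0.5,"dx":0.044,"dy":0.106,"dz":0,"wx":0,"wy":0,"wz":0},{"gripper":0.5,"dx":0.044,"dy":0.106,"dz":-0.01,"wx":0,"wy":0,"wz":0},{"gripper":0.5,"dx":0.044,"dy":0.106,"dz":-0.02,"wx":0,"wy":0,"wz":0}]' 40
```

```text
clock: 11.95
eef_pos: [360.0, -351.4, 79.5]
eef_rot: [-3.139, -0.003, 1.526]
wrist_force: [0.2, -1.2, -0.7]
finger_gap: 47.0
finger_force: 0.0
clock: 12.37
eef_pos: [461.8, -190.9, 116.6]
eef_rot: [3.139, 0.001, 1.526]
wrist_force: [1.1, -0.2, 0.3]
finger_gap: 46.3
finger_force: 0.0
clock: 12.78
eef_pos: [505.7, -85.1, 95.8]
eef_rot: [3.139, 0.001, 1.529]
wrist_force: [-0.1, -0.3, 0.4]
finger_gap: 47.3
finger_force: 0.0
```

```bash
python3 -m inch '[{"gripper":0.5,"dx":-0.001,"dy":0,"dz":-0.02,"wx":0,"wy":0,"wz":0},{"gripper":0.5,"dx":-0.001,"dy":0,"dz":-0.045,"wx":0,"wy":0,"wz":0},{"gripper":0.5,"dx":-0.001,"dy":0,"dz":-0.064,"wx":0,"wy":0,"wz":0},{"gripper":0.5,"dx":-0.001,"dy":0,"dz":-0.064,"wx":0,"wy":0,"wz":0},{"gripper":0.2,"dx":-0.001,"dy":0,"dz":-0.064,"wx":0,"wy":0,"wz":0}]' 40
python3 -m inch '[{"gripper":0,"dx":0,"dy":0,"dz":0,"wx":0,"wy":0,"wz":0},{"gripper":0,"dx":0,"dy":0,"dz":0,"wx":0,"wy":0,"wz":0},{"gripper":0,"dx":0,"dy":0,"dz":0,"wx":0,"wy":0,"wz":0},{"gripper":0,"dx":0,"dy":0,"dz":0,"wx":0,"wy":0,"wz":0},{"gripper":0,"dx":0,"dy":0,"dz":0,"wx":0,"wy":0,"wz":0}]' 40
python3 -m inch '[{"gripper":0,"dx":-0.0005,"dy":-0.01,"dz":0,"wx":0,"wy":0,"wz":0},{"gripper":0,"dx":-0.0013,"dy":-0.028,"dz":0,"wx":0,"wy":0,"wz":0},{"gripper":0,"dx":-0.002,"dy":-0.048,"dz":0,"wx":0,"wy":0,"wz":0},{"gripper":0,"dx":-0.003,"dy":-0.068,"dz":0,"wx":0,"wy":0,"wz":0},{"gripper":0,"dx":-0.0035,"dy":-0.08,"dz":0,"wx":0,"wy":0,"wz":0}]' 40
```

```text
clock: 13.2
eef_pos: [503.2, -87.4, 30.9]
eef_rot: [-3.14, -0.0, 1.525]
wrist_force: [0.4, -0.4, 0.1]
finger_gap: 43.3
finger_force: 0.0
clock: 13.62
eef_pos: [504.6, -87.3, 32.2]
eef_rot: [3.139, 0.001, 1.526]
wrist_force: [0.7, -5.7, 7.5]
finger_gap: 34.2
finger_force: 40.0
clock: 14.03
eef_pos: [500.3, -168.0, 31.5]
eef_rot: [3.141, 0.0, 1.526]
wrist_force: [0.1, 0.0, 0.1]
finger_gap: 33.6
finger_force: 40.0
```

```bash
python3 -m inch '[{"gripper":0,"dx":0,"dy":-0.02,"dz":0.03,"wx":0,"wy":0,"wz":0},{"gripper":0,"dx":-0.015,"dy":-0.055,"dz":0.043,"wx":0,"wy":0,"wz":0},{"gripper":0,"dx":-0.03,"dy":-0.09,"dz":0.043,"wx":0,"wy":0,"wz":0},{"gripper":0,"dx":-0.045,"dy":-0.125,"dz":0.043,"wx":0,"wy":0,"wz":0},{"gripper":0,"dx":-0.055,"dy":-0.16,"dz":0.043,"wx":0,"wy":0,"wz":0}]' 40
python3 -m inch '[{"gripper":0,"dx":-0.004,"dy":-0.02,"dz":0,"wx":0,"wy":0,"wz":0},{"gripper":0,"dx":-0.004,"dy":-0.02,"dz":-0.02,"wx":0,"wy":0,"wz":0},{"gripper":0,"dx":-0.004,"dy":-0.02,"dz":-0.045,"wx":0,"wy":0,"wz":0},{"gripper":0,"dx":-0.004,"dy":-0.02,"dz":-0.062,"wx":0,"wy":0,"wz":0},{"gripper":0,"dx":-0.004,"dy":-0.02,"dz":-0.064,"wx":0,"wy":0,"wz":0}]' 40
python3 -m inch '[{"gripper":0.5,"dx":0,"dy":0,"dz":0,"wx":0,"wy":0,"wz":0},{"gripper":0.5,"dx":0,"dy":0,"dz":0,"wx":0,"wy":0,"wz":0},{"gripper":0.5,"dx":0,"dy":0,"dz":0,"wx":0,"wy":0,"wz":0},{"gripper":0.5,"dx":0,"dy":0,"dz":0.03,"wx":0,"wy":0,"wz":0},{"gripper":0.5,"dx":0,"dy":0,"dz":0.07,"wx":0,"wy":0,"wz":0}]' 40
```

```text
clock: 14.45
eef_pos: [444.0, -327.9, 74.4]
eef_rot: [3.142, 0.0, 1.526]
wrist_force: [0.2, 0.1, -1.4]
finger_gap: 33.5
finger_force: 40.0
clock: 14.87
eef_pos: [439.9, -345.4, 6.9]
eef_rot: [-3.138, -0.003, 1.526]
wrist_force: [0.4, -0.0, -0.1]
finger_gap: 33.7
finger_force: 40.0
clock: 15.28
eef_pos: [440.3, -345.6, 79.3]
eef_rot: [-3.138, -0.003, 1.526]
wrist_force: [0.7, -0.6, 1.0]
finger_gap: 47.0
finger_force: 0.0
```

```bash
python3 -m inch '[{"gripper":1,"dx":0.02,"dy":0,"dz":0.03,"wx":0,"wy":0,"wz":0},{"gripper":1,"dx":0.055,"dy":0.01,"dz":0.05,"wx":0,"wy":0,"wz":0},{"gripper":1,"dx":0.095,"dy":0.02,"dz":0.05,"wx":0,"wy":0,"wz":0},{"gripper":1,"dx":0.135,"dy":0.03,"dz":0.05,"wx":0,"wy":0,"wz":0},{"gripper":1,"dx":0.17,"dy":0.03,"dz":0.05,"wx":0,"wy":0,"wz":0}]' 30
python3 -m inch '[{"gripper":1,"dx":0.01,"dy":0,"dz":0,"wx":0,"wy":0,"wz":0},{"gripper":1,"dx":0.01,"dy":0,"dz":0,"wx":0,"wy":0,"wz":0},{"gripper":1,"dx":0.01,"dy":0,"dz":-0.01,"wx":0,"wy":0,"wz":0},{"gripper":1,"dx":0.01,"dy":0,"dz":-0.03,"wx":0,"wy":0,"wz":0},{"gripper":1,"dx":0.01,"dy":0,"dz":-0.03,"wx":0,"wy":0,"wz":0}]' 30
python3 - <<'E'
from h import *
t=manip.camera("top");s=manip.camera("scene")
t=cv2.convertScaleAbs(t,alpha=1.3);s=cv2.convertScaleAbs(s,alpha=1.7)
a=cv2.resize(t[130:300,370:500],None,fx=3,fy=3,interpolation=2)
b=cv2.resize(s[120:290,90:220],None,fx=3,fy=3,interpolation=2)
cv2.imwrite("pics/g7.png",np.hstack([a,b]))
E
```

```text
clock: 15.7
eef_pos: [613.9, -314.7, 132.3]
eef_rot: [3.139, 0.001, 1.527]
wrist_force: [-0.6, -1.5, 0.0]
finger_gap: 76.9
finger_force: 0.0
clock: 16.12
eef_pos: [618.9, -316.3, 96.5]
eef_rot: [-3.137, -0.002, 1.525]
wrist_force: [-0.7, 0.2, -1.5]
finger_gap: 93.8
finger_force: 0.0
```

View pics/g7.png

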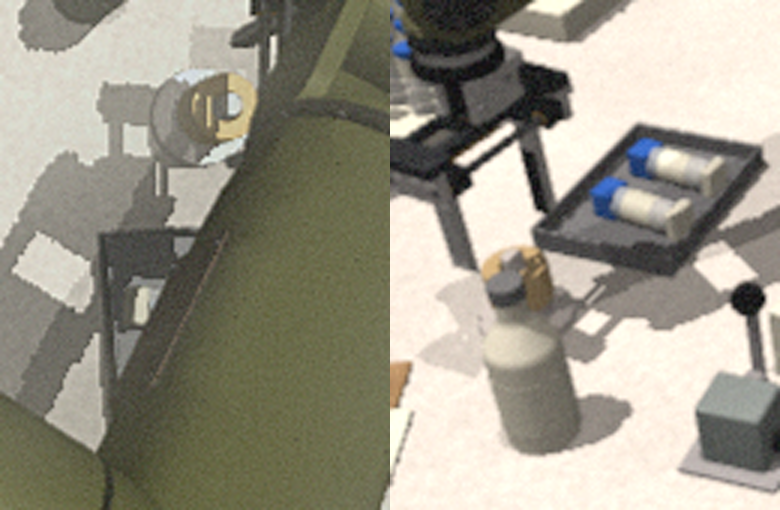

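Both tubes lie flat in the tray (scene crop (640,205) and (680,165)), and the gripper straddles the tape at (520,270). Grasp the tape and lift it straight up.

```bash
python3 -m inch '[{"gripper":1,"dx":0.001,"dy":0.001,"dz":-0.02,"wx":0,"wy":0,"wz":0},{"gripper":1,"dx":0.001,"dy":0.001,"dz":-0.045,"wx":0,"wy":0,"wz":0},{"gripper":1,"dx":0.001,"dy":0.001,"dz":-0.058,"wx":0,"wy":0,"wz":0},{"gripper":1,"dx":0.001,"dy":0.001,"dz":-0.058,"wx":0,"wy":0,"wz":0},{"gripper":0.5,"dx":0.001,"dy":0.001,"dz":-0.058,"wx":0,"wy":0,"wz":0}]' 30
python3 -m inch '[{"gripper":0.3,"dx":0,"dy":0,"dz":0,"wx":0,"wy":0,"wz":0},{"gripper":0.3,"dx":0,"dy":0,"dz":0,"wx":0,"wy":0,"wz":0},{"gripper":0.3,"dx":0,"dy":0,"dz":0,"wx":0,"wy":0,"wz":0},{"gripper":0.3,"dx":0,"dy":0,"dz":0,"wx":0,"wy":0,"wz":0},{"gripper":0.3,"dx":0,"dy":0,"dz":0,"wx":0,"wy":0,"wz":0}]' 30
python3 -m inch '[{"gripper":0.3,"dx":0,"dy":0,"dz":0.015,"wx":0,"wy":0,"wz":0},{"gripper":0.3,"dx":0,"dy":0,"dz":0.035,"wx":0,"wy":0,"wz":0},{"gripper":0.3,"dx":0,"dy":0,"dz":0.06,"wx":0,"wy":0,"wz":0},{"gripper":0.3,"dx":0,"dy":0,"dz":0.085,"wx":0,"wy":0,"wz":0},{"gripper":0.3,"dx":0,"dy":0,"dz":0.11,"wx":0,"wy":0,"wz":0}]' 30
```

```text
clock: 16.63
eef_pos: [622.2, -315.9, 42.7]
eef_rot: [3.142, 0.0, 1.526]
wrist_force: [0.6, 0.3, 0.1]
finger_gap: 90.4
finger_force: 0.0
clock: 17.05
eef_pos: [622.4, -315.8, 42.6]
eef_rot: [3.141, 0.0, 1.526]
wrist_force: [-1.8, -0.6, 3.5]
finger_gap: 58.9
finger_force: 29.7
clock: 17.47
eef_pos: [622.2, -315.5, 154.3]
eef_rot: [3.141, 0.0, 1.526]
wrist_force: [-0.1, -0.9, -0.5]
finger_gap: 58.8
finger_force: 29.7
```

```bash
python3 -m inch '[{"gripper":0.3,"dx":-0.025,"dy":0.02,"dz":0.02,"wx":0,"wy":0,"wz":0},{"gripper":0.3,"dx":-0.05,"dy":0.05,"dz":0.03,"wx":0,"wy":0,"wz":0},{"gripper":0.3,"dx":-0.07,"dy":0.085,"dz":0.03,"wx":0,"wy":0,"wz":0},{"gripper":0.3,"dx":-0.08,"dy":0.12,"dz":0.03,"wx":0,"wy":0,"wz":0},{"gripper":0.3,"dx":-0.08,"dy":0.155,"dz":0.03,"wx":0,"wy":0,"wz":0}]' 30
python3 -m inch '[{"gripper":0.3,"dx":0,"dy":0.04,"dz":0,"wx":0,"wy":0,"wz":0},{"gripper":0.3,"dx":0,"dy":0.08,"dz":0,"wx":0,"wy":0,"wz":0},{"gripper":0.3,"dx":0,"dy":0.12,"dz":0,"wx":0,"wy":0,"wz":0},{"gripper":0.3,"dx":0,"dy":0.16,"dz":0,"wx":0,"wy":0,"wz":0},{"gripper":0.3,"dx":0,"dy":0.2,"dz":0,"wx":0,"wy":0,"wz":0}]' 30
python3 -m inch '[{"gripper":0.3,"dx":0,"dy":0.02,"dz":0,"wx":0,"wy":0,"wz":0},{"gripper":0.3,"dx":0,"dy":0.04,"dz":0,"wx":0,"wy":0,"wz":0},{"gripper":0.3,"dx":0,"dy":0.06,"dz":0,"wx":0,"wy":0,"wz":0},{"gripper":0.3,"dx":0,"dy":0.08,"dz":0,"wx":0,"wy":0,"wz":0},{"gripper":0.3,"dx":0,"dy":0.08,"dz":0,"wx":0,"wy":0,"wz":0}]' 30
python3 - <<'E'
from h import *
np.set_printoptions(precision=1,suppress=True)
t=manip.camera("top");cv2.imwrite("pics/t8.png",t);h=cv2.cvtColor(t,cv2.COLOR_BGR2HSV)
m=cv2.inRange(h,(5,80,40),(25,255,255));m[:,260:]=0;m[:,:140]=0
for c in cv2.findContours(m,0,2)[0]:
    if cv2.contourArea(c)>300:
        r=cv2.minAreaRect(c);print(r,cv2.boundingRect(c))
t=cv2.convertScaleAbs(t,alpha=1.3);crop(t,150,120,220,165,3.6,"pics/g8.png")
E
```

```text
clock: 17.88
eef_pos: [540.5, -159.5, 183.6]
eef_rot: [3.14, 0.0, 1.525]
wrist_force: [0.8, -0.7, -0.6]
finger_gap: 59.2
finger_force: 29.7
clock: 18.3
eef_pos: [541.9, 41.3, 183.3]
eef_rot: [3.14, -0.0, 1.526]
wrist_force: [0.8, -0.4, -0.5]
finger_gap: 58.7
finger_force: 29.7
clock: 18.72
eef_pos: [542.1, 122.2, 183.1]
eef_rot: [3.141, -0.001, 1.528]
wrist_force: [-0.6, 0.2, 0.0]
finger_gap: 58.7
finger_force: 29.7
((202.63230895996094, 240.96670532226562), (73.31917572021484, 80.41204833984375), 89.10482788085938) (163, 204, 81, 75)
((206.33404541015625, 171.13568115234375), (58.612060546875, 57.9610710144043), 1.3322198390960693) (177, 142, 60, 59)
```

View pics/g8.png

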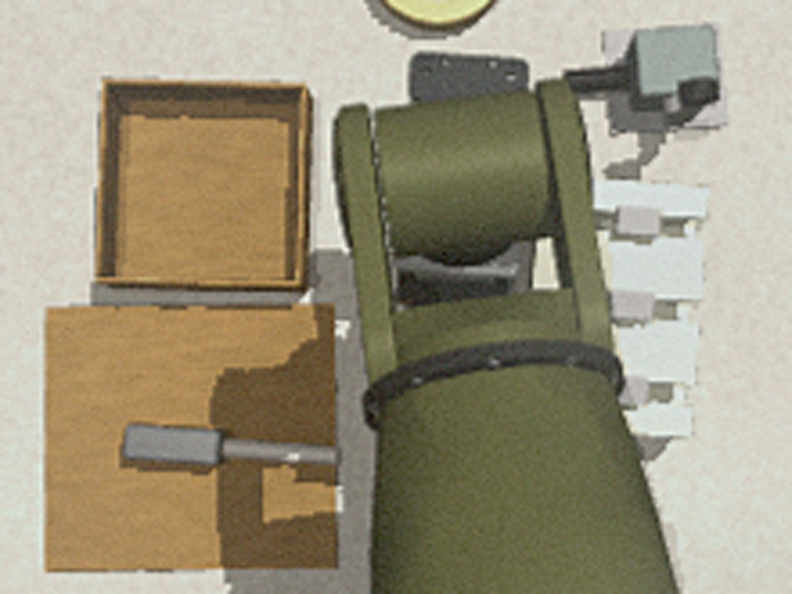

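The carton (crop (205,185)) and rod are where they were, so I continue to the carton centre at (590,309).

```bash
python3 -m inch '[{"gripper":0.3,"dx":0.01,"dy":0.04,"dz":0,"wx":0,"wy":0,"wz":0},{"gripper":0.3,"dx":0.02,"dy":0.08,"dz":0,"wx":0,"wy":0,"wz":0},{"gripper":0.3,"dx":0.03,"dy":0.12,"dz":0,"wx":0,"wy":0,"wz":0},{"gripper":0.3,"dx":0.04,"dy":0.155,"dz":0,"wx":0,"wy":0,"wz":0},{"gripper":0.3,"dx":0.048,"dy":0.187,"dz":0,"wx":0,"wy":0,"wz":0}]' 30
python3 -m inch '[{"gripper":0.3,"dx":0,"dy":0,"dz":-0.03,"wx":0,"wy":0,"wz":0},{"gripper":0.3,"dx":0,"dy":0,"dz":-0.065,"wx":0,"wy":0,"wz":0},{"gripper":0.3,"dx":0,"dy":0,"dz":-0.1,"wx":0,"wy":0,"wz":0},{"gripper":0.3,"dx":0,"dy":0,"dz":-0.13,"wx":0,"wy":0,"wz":0},{"gripper":0.3,"dx":0,"dy":0,"dz":-0.145,"wx":0,"wy":0,"wz":0}]' 30
python3 -m inch '[{"gripper":0.3,"dx":0,"dy":0,"dz":-0.008,"wx":0,"wy":0,"wz":0},{"gripper":0.3,"dx":0,"dy":0,"dz":-0.016,"wx":0,"wy":0,"wz":0},{"gripper":0.3,"dx":0,"dy":0,"dz":-0.016,"wx":0,"wy":0,"wz":0},{"gripper":0.8,"dx":0,"dy":0,"dz":-0.016,"wx":0,"wy":0,"wz":0},{"gripper":0.8,"dx":0,"dy":0,"dz":-0.016,"wx":0,"wy":0,"wz":0}]' 30
python3 -m inch '[{"gripper":0.8,"dx":0,"dy":0,"dz":0,"wx":0,"wy":0,"wz":0},{"gripper":0.8,"dx":0,"dy":0,"dz":0.02,"wx":0,"wy":0,"wz":0},{"gripper":0.8,"dx":0,"dy":0,"dz":0.06,"wx":0,"wy":0,"wz":0},{"gripper":0.5,"dx":0,"dy":0,"dz":0.1,"wx":0,"wy":0,"wz":0},{"gripper":0,"dx":0,"dy":0,"dz":0.14,"wx":0,"wy":0,"wz":0}]' 30
```

```text
clock: 19.18
eef_pos: [590.8, 307.5, 182.6]
eef_rot: [3.141, -0.0, 1.526]
wrist_force: [0.1, -0.8, -0.2]
finger_gap: 58.9
finger_force: 29.7
clock: 19.6
eef_pos: [589.1, 304.6, 33.2]
eef_rot: [-3.137, 0.002, 1.525]
wrist_force: [-0.4, -0.4, -1.1]
finger_gap: 59.1
finger_force: 29.7
clock: 20.02
eef_pos: [591.1, 306.5, 22.6]
eef_rot: [3.139, -0.001, 1.526]
wrist_force: [-0.2, 0.3, 0.3]
finger_gap: 69.0
finger_force: 0.0
clock: 20.43
eef_pos: [590.1, 306.3, 163.6]
eef_rot: [3.141, -0.0, 1.526]
wrist_force: [0.0, 0.8, -0.0]
finger_gap: 65.2
finger_force: 0.0
```

```bash
python3 -m inch '[{"gripper":0,"dx":0,"dy":-0.03,"dz":0.03,"wx":0,"wy":0,"wz":0},{"gripper":0,"dx":0,"dy":-0.07,"dz":0.04,"wx":0,"wy":0,"wz":0},{"gripper":0,"dx":0.01,"dy":-0.11,"dz":0.04,"wx":0,"wy":0,"wz":0},{"gripper":0,"dx":0.02,"dy":-0.15,"dz":0.04,"wx":0,"wy":0,"wz":0},{"gripper":0,"dx":0.03,"dy":-0.19,"dz":0.04,"wx":0,"wy":0,"wz":0}]' 30
python3 -m inch '[{"gripper":0,"dx":0.01,"dy":-0.04,"dz":0,"wx":0,"wy":0,"wz":0},{"gripper":0,"dx":0.015,"dy":-0.08,"dz":0,"wx":0,"wy":0,"wz":0},{"gripper":0,"dx":0.02,"dy":-0.12,"dz":0,"wx":0,"wy":0,"wz":0},{"gripper":0,"dx":0.025,"dy":-0.16,"dz":0,"wx":0,"wy":0,"wz":0},{"gripper":0,"dx":0.032,"dy":-0.2,"dz":0,"wx":0,"wy":0,"wz":0}]' 30
python3 -m inch '[{"gripper":0,"dx":0,"dy":-0.01,"dz":0,"wx":0,"wy":0,"wz":0},{"gripper":0,"dx":0,"dy":-0.01,"dz":-0.03,"wx":0,"wy":0,"wz":0},{"gripper":0,"dx":0,"dy":-0.01,"dz":-0.06,"wx":0,"wy":0,"wz":0},{"gripper":0,"dx":0,"dy":-0.01,"dz":-0.085,"wx":0,"wy":0,"wz":0},{"gripper":0,"dx":0,"dy":-0.01,"dz":-0.085,"wx":0,"wy":0,"wz":0}]' 30
python3 - <<'E'
from h import *
t=manip.camera("top");s=manip.camera("scene")
t=cv2.convertScaleAbs(t,alpha=1.3);s=cv2.convertScaleAbs(s,alpha=1.7)
a=cv2.resize(t[130:290,150:260],None,fx=3.2,fy=3.2,interpolation=2)
b=cv2.resize(s[140:300,130:260],None,fx=3.2,fy=3.2,interpolation=2)
cv2.imwrite("pics/g9.png",np.hstack([a,b]))
E
```

```text
clock: 20.85
eef_pos: [620.5, 114.7, 202.5]
eef_rot: [3.139, -0.0, 1.527]
wrist_force: [1.2, 0.2, -1.0]
finger_gap: 32.0
finger_force: 0.0
clock: 21.27
eef_pos: [652.2, -85.7, 202.2]
eef_rot: [3.14, 0.0, 1.526]
wrist_force: [0.3, -0.5, 1.5]
finger_gap: 0.8
finger_force: 0.0
clock: 21.68
eef_pos: [650.2, -92.9, 111.3]
eef_rot: [-3.135, -0.001, 1.526]
wrist_force: [0.5, 0.0, -0.8]
finger_gap: 0.6
finger_force: 0.0
```

View pics/g9.png

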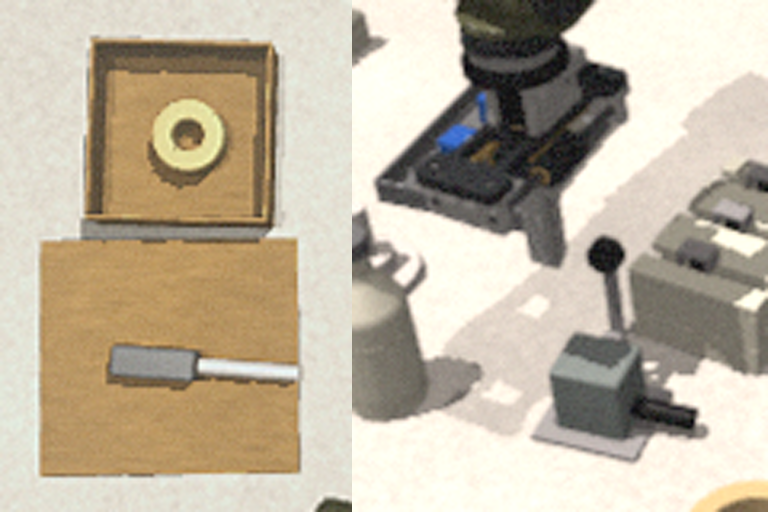

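The tape lies in the carton (crop (190,135)), the rod is on its sheet, and the finger is on the −y side of the roller. Push it over.

```bash
python3 -m inch '[{"gripper":0,"dx":0,"dy":0.02,"dz":0,"wx":0,"wy":0,"wz":0},{"gripper":0,"dx":-0.001,"dy":0.035,"dz":0,"wx":0,"wy":0,"wz":0},{"gripper":0,"dx":-0.002,"dy":0.05,"dz":0,"wx":0,"wy":0,"wz":0},{"gripper":0,"dx":-0.003,"dy":0.065,"dz":0,"wx":0,"wy":0,"wz":0},{"gripper":0,"dx":-0.004,"dy":0.08,"dz":0,"wx":0,"wy":0,"wz":0}]' 30
python3 -m inch '[{"gripper":0,"dx":-0.001,"dy":0.006,"dz":0,"wx":0,"wy":0,"wz":0},{"gripper":0,"dx":-0.001,"dy":0.012,"dz":0,"wx":0,"wy":0,"wz":0},{"gripper":0,"dx":-0.001,"dy":0.012,"dz":0,"wx":0,"wy":0,"wz":0},{"gripper":0,"dx":-0.001,"dy":0.012,"dz":0,"wx":0,"wy":0,"wz":0},{"gripper":0,"dx":-0.001,"dy":0.012,"dz":0,"wx":0,"wy":0,"wz":0}]' 30
python3 - <<'E'
from h import *
s=cv2.convertScaleAbs(manip.camera("scene"),alpha=1.7)
cv2.imwrite("pics/g10.png",cv2.resize(s[140:300,130:260],None,fx=3.2,fy=3.2,interpolation=2))
E
```

```text
clock: 22.2
eef_pos: [648.1, -12.6, 116.4]
eef_rot: [3.141, 0.001, 1.526]
wrist_force: [-0.4, -7.5, -5.8]
finger_gap: 0.3
finger_force: 3.8
clock: 22.62
eef_pos: [647.5, -1.4, 116.6]
eef_rot: [3.141, -0.0, 1.526]
wrist_force: [-0.5, -3.1, 3.2]
finger_gap: 0.8
finger_force: 1.7
```

View pics/g10.png

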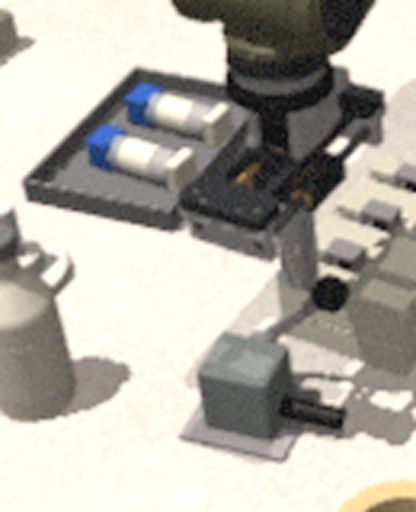

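The arm is well over (roller at crop (330,293)). I'll push slightly further, then back off and lift clear.

```bash
python3 -m inch '[{"gripper":0,"dx":0,"dy":0.004,"dz":0,"wx":0,"wy":0,"wz":0},{"gripper":0,"dx":0,"dy":0.004,"dz":0,"wx":0,"wy":0,"wz":0},{"gripper":0,"dx":0,"dy":0.004,"dz":0,"wx":0,"wy":0,"wz":0},{"gripper":0,"dx":0,"dy":-0.02,"dz":0,"wx":0,"wy":0,"wz":0},{"gripper":0,"dx":0,"dy":-0.045,"dz":0,"wx":0,"wy":0,"wz":0}]' 30
python3 -m inch '[{"gripper":0,"dx":0,"dy":-0.025,"dz":0,"wx":0,"wy":0,"wz":0},{"gripper":0,"dx":0,"dy":-0.055,"dz":0,"wx":0,"wy":0,"wz":0},{"gripper":0,"dx":0,"dy":-0.07,"dz":0.02,"wx":0,"wy":0,"wz":0},{"gripper":0,"dx":0,"dy":-0.07,"dz":0.055,"wx":0,"wy":0,"wz":0},{"gripper":0,"dx":0,"dy":-0.07,"dz":0.09,"wx":0,"wy":0,"wz":0}]' 30
python3 - <<'E'
from h import *
a=manip.camera("scene");t=manip.camera("top");h=cv2.convertScaleAbs(a,alpha=1.7)
cv2.imwrite("pics/g11.png",np.hstack([cv2.resize(h[140:300,130:260],None,fx=3,fy=3),cv2.resize(cv2.convertScaleAbs(t[130:290,150:260],alpha=1.3),None,fx=2.5,fy=3)]))
E
```

```text
clock: 23.08
eef_pos: [647.4, -46.0, 116.1]
eef_rot: [3.141, -0.001, 1.528]
wrist_force: [1.9, -1.2, 0.3]
finger_gap: 0.3
finger_force: 0.5
clock: 23.5
eef_pos: [646.6, -117.2, 205.9]
eef_rot: [-3.139, -0.002, 1.524]
wrist_force: [0.4, 0.1, 0.0]
finger_gap: 0.8
finger_force: 0.0
```

View pics/g11.png

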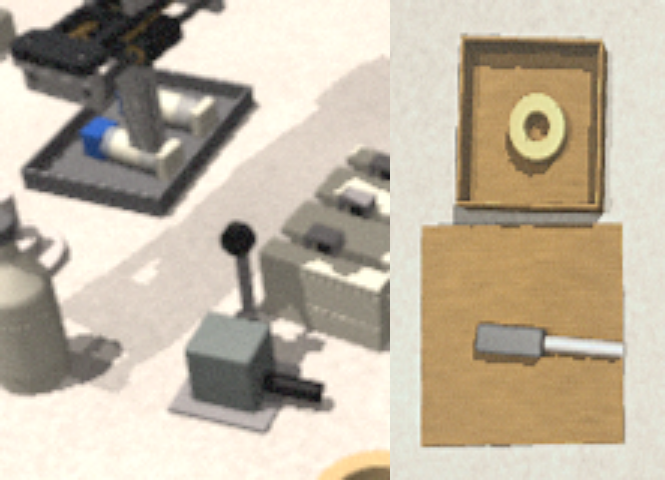

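The roller arm is upright again (crop (238,238)), the tubes are in the tray, the tape is in the carton, and the rod is on its sheet. Time to hand in.

```bash
python3 -m inch '[{"gripper":0,"dx":0,"dy":0,"dz":0,"wx":0,"wy":0,"wz":0},{"gripper":0,"dx":0,"dy":0,"dz":0,"wx":0,"wy":0,"wz":0},{"gripper":0,"dx":0,"dy":0,"dz":0,"wx":0,"wy":0,"wz":0},{"gripper":0,"dx":0,"dy":0,"dz":0,"wx":0,"wy":0,"wz":0},{"gripper":0,"dx":0,"dy":0,"dz":0,"wx":0,"wy":0,"wz":0}]' 30
python3 -c "
from cell import manip
print(manip.sign_off())"
```

```text
clock: 24.02
eef_pos: [647.1, -116.4, 205.0]
eef_rot: [-3.14, -0.0, 1.526]
wrist_force: [0.2, 0.6, 0.7]
finger_gap: 0.6
finger_force: 0.0
the job is handed in; nothing more can be done
None
```

The job is handed in, with no verdict returned: the two jammed tubes (the third cell was empty) lie flat in the tray, the rod is on its sheet, the tape roll is in the carton, and the roller arm was pushed well over (about 0.7 rad, estimated from finger travel) and sprang back.

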